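# Load the imaging carrier and hold it up level

## Robot

A 6-joint arm with a two-finger parallel gripper is mounted at the origin on the work surface. World frame = base frame: x ahead of the robot, y to its left, z up, the work surface at z = 0. Lengths are in m, angles in rad, forces in N, time in s.
With the tool pointing down it reaches from about 0.3 to 0.875 m from the base axis. Payload 6.4 kg.
Tool frame: the origin (TCP) lies at the centre of the arm's flange, where the gripper is bolted on; the fingertips stand 173 mm ahead of it and the grasp point (between the pads) lies 155 mm ahead of it (ctrl.pinch_z is the distance from the TCP to the grasp point, in m); z points along the fingers, y is the direction in which the jaws open and shut (so a half turn about z gives the same grasp; the last joint's range is limited). The gripper opens to 85 mm and grips with 20 to 120 N. Pads are 22 mm wide; open, the fingers measure 114 mm over their backs; the gripper's body (76 mm by 85 mm) begins 54 mm behind the grasp point. The pads swing forward as they close: fully open they stand 13 mm farther back than shut.
Start: joints at [-1.412, 0.181, 1.607, -0, 1.354, -0.206], TCP at [0.205, -0.537, 0.405] pointing down, gripper open.
Joint ranges: [-2.99, 2.99], [-0.89, 2.07], [0.3, 2.58], [-1.14, 4.28], [0, 2.63], [-3.12, 3.12]. Speed limits (rad/s): [2.57, 2.57, 3.01, 3.14, 3.14, 3.14].

## Interface

Orientations are given as a unit quaternion [w, x, y, z].
In Python, from bench import ctrl gives the robot as it stands.
- The arm moves only by the tool drive_tool, never from a script. Its argument "commands" is a list that holds one entry, the list of rows, each a list of 7 numbers: the shift along the tool's x, y, z in units of 50 mm (1.0 is 50 mm), then the turn, a rotation vector about the tool's x, y, z in units of 8 degrees (1.0 is 8 degrees), then the closure in counts, from 0 (fully open) to 255 (shut). A call has 1 to 10 rows; each row shifts and turns the commanded pose from where the row before left it, along the tool's axes as they then stand; what a row does not reach is not made up. A row lasts 1/10 s, in which the tool goes at most 50 mm and 8.59 degrees, less where a joint would pass 70% of its speed; a pose out of reach is approached as far as the arm can. A call is refused whole if a number of a shift passes 1 or a number of a turn 1, either way. A call with a gripper value outside its range is refused whole. The fingers move at their own pace and stop on an object; the grip force is fixed at half the most. Time passes only in rows, so rows that do not move let the fingers close. It gives the time, the measured TCP pose, the force and the opening at its end, in the units of the state.
- ctrl.get_obs(): the state, without advancing time (a new reading comes with each control period).
- ctrl.camera(name): name is "side" or "top" or "wrist"; returns a dict with "pixels" (420x560x3 uint8, red, green, blue), "depth" (420x560 float32, m along the optical axis (not along the pixel's ray), 0 where there is no reading), "intrinsics" (3x3 intrinsics, pixels), "R" (3x3) and "t" (3): a world point X has camera coordinates R X + t; the wrist camera has in their place "tool_from_camera" (4x4, takes a point from camera to tool coordinates, whose origin is the TCP and whose axes are the flange's). Camera axes: x right, y down, z forward; pixel columns grow to the right and rows downward; lengths in m; the calibration is good to about 2 mm. A picture is of the moment at which its call begins: read the wrist's pose just before it.
- ctrl.hand_in(): hands the job in, once; it reports no verdict.
The state is a dict: "time_s": time; "q": joint angles; "dq": joint speeds; "joint_efforts": joint torques, N m; "eef_pos": TCP position; "eef_rot": TCP orientation; "wrist_force": force on the tool from outside, world axes, zero at the start; "torque": the same for the moment, N m; "opening": opening from 0.0 (shut) to 1.0 (fully open).
Only numpy, scipy, OpenCV 4.12 (cv2) and the standard library are available. Lean on these libraries where they do the work, as an engineer would, in place of code of your own. Each camera call takes 0.05 s, during which the arm holds its last target. There are 200 camera calls.

## Task

Put the oblong chamber insert into the empty recess of the aluminium stage carrier, which sits in its cradle, and press it down firmly until it is home and flush with the carrier's face. Then take the carrier by the upright fin in its middle, lift it straight up about 10 cm clear of the cradle, keeping it level with the insert in place, and finish while still holding it there, level and steady in the air: do not put it down or let go. Leave the other inserts and everything else on the bench where they are.

Things in the scene. Friction and masses are not known exactly. Their poses are not given: they have to be found in the camera images.
- carrier_handle (a point): Centre of the upright fin in the middle of the carrier: 12 mm thick (x), 32 long (y), 46 high, standing on the top face of the aluminium plate, 84 (x) by 160 (y) by 18 mm thick, loose, 0.4 kg in all. The point is 23 mm above the plate's top face. z up; y along the plate towards the empty recess. Loaded, it balances near the fin; a grip of 20 to 50 N holds it, much more sets it trembling.
- carrier_recess (a point): Centre of the mouth of the carrier's empty recess, level with the plate's top face, 48 mm from the fin's centre to the carrier's +y. Recess 38 (x) by 50 mm (y), 12 mm deep, flat floor, edges chamfered 3 mm: the oblong insert has 4 mm of play. Axes as the carrier. The other end of the plate has a flat round glass disc and no recess.
- cradle: Fixed grey plastic cradle 106 x 182 mm on which the carrier lies loosely, within a rim with 3 mm of play all round; its floor is 12 mm and its rim 18 mm above the bench. Origin at the centre of the underside; y along its long side.
- carrier: The same stage carrier; origin at the centre of the plate's underside, 12 mm above the bench while in the cradle.
- oblong_insert_center (a point): Centre (18 mm above the underside) of the oblong insert: loose, light grey plastic, about 60 g, a block 34 (x) by 46 (y) by 12 mm high with a grip rib on top, 12 mm thick (x), 30 long (y), 24 high; 36 mm high in all. Home in the recess (long side along the carrier's y, either way round) this point is 6 mm above the recess mouth and the block's top flush. No catch: a push of 5 to 15 N is firm.
- round_insert_center (a point): Another insert with the same rib but a round block, diameter 48 mm; centre, 18 mm above its underside. Does not fit; leave it.
- square_insert_center (a point): Another insert with the same rib but a square block, 48 x 48 mm; centre, 18 mm above its underside. Does not fit; leave it.
- jar: Amber jar, diameter 52 mm, 85 mm high; origin under its centre. Leave it.
- dish: Pale translucent round culture dish, diameter 64 mm, 15 mm high; origin under its centre. Leave it.
- wellplate: White well plate 85 x 127 x 15 mm lying flat; origin under its centre. Leave it.
- driver: Small black-handled screwdriver, 150 mm long, lying flat. Leave it.

How it is judged:
On the way, in this order (a step that is already met when the one before it is completed fails the run):
1. the oblong insert is home in the recess and pressed down (more than 2.5 N between insert and carrier) while the carrier lies in its cradle (z of oblong_insert_center in the frame of carrier_recess below 0.0085 m and distance between oblong_insert_center and carrier_recess below 0.01 m and angle between the z axis of oblong_insert_center and the z axis of carrier_recess, either way round below 0.06 rad and contact force between oblong_insert and carrier above 2.5 N and z of carrier in the frame of cradle below 0.015 m), for 0.05 s.
2. the carrier is lifted clear, level, with the insert home (z of oblong_insert_center in the frame of carrier_recess below 0.0085 m and distance between oblong_insert_center and carrier_recess below 0.01 m and angle between the z axis of oblong_insert_center and the z axis of carrier_recess, either way round below 0.06 rad and angle between carrier_handle's own z axis and vertical below 0.12 rad and height (world z) of carrier_handle above 0.113 m), for 0.3 s.
At the end, for the whole second after the job is handed in: The gripper still holds the carrier (more than 1 N) 60 to 200 mm above where it lay, clear of the cradle, level within 0.12 rad, nearly still (under 20 mm/s and 0.12 rad/s), with the oblong insert home in the recess (within 2.5 mm of full depth) (all of step 2 and height (world z) of carrier_handle below 0.253 m and linear speed of carrier below 0.02 m/s and angular speed of carrier below 0.12 rad/s and contact force between carrier and cradle below 0.05 N and contact force between the fingers and carrier above 1 N); the arm keeps its last pose, push and grip.
It fails at once if one of the other inserts, the jar, the culture dish, the well plate or the screwdriver is moved more than 30 mm (distance of any of round_insert_center, square_insert_center, jar, dish, wellplate, driver from where it was at the start of the episode above 0.03 m).
It fails at once if the carrier is tipped more than 0.35 rad (angle between carrier_handle's own z axis and vertical above 0.35 rad).
It also fails if it takes over 61 s, if anything falls off the work surface, if the arm or the gripper's body presses on something with over 40 N, if the wrist force passes 120 N, or if a joint passes its speed limit or range.

## Working session

There is one attempt and no reset: what is moved stays moved. The work goes in short steps, Python scripts to look and compute and a tool call to move; the robot and the scene stay as the last step left them, time stands still between calls to the robot, and variables do not carry over. Pictures are saved under pics/ and viewed, about 8 in all and at most 12, crops included, and the job is handed in when it is done.

Besides the shell and the picture viewer there is one more tool, called after "Emit:" as name(argument=value, ...), one argument or row to a line, values as JSON. drive_tool: Moves the arm, as the interface text tells. Its arguments: {"type":"object","properties":{"commands":{"type":"array","items":{"type":"array","items":{"type":"array","items":{"type":"number"}}}}},"required":["commands"]}

```bash
mkdir -p pics; ls; python3 - <<'E'
from bench import ctrl
import cv2,numpy as np
print(ctrl.get_obs())
for n in ("top","side"):
    c=ctrl.camera(n); cv2.imwrite(f"pics/{n}1.png",c["pixels"][:,:,::-1]); np.savez(f"{n}1.npz",**c)
    print(n,c["intrinsics"],c["R"],c["t"])
E
```

```text
pics
{'time_s': 0.0, 'q': array([-1.41231995e+00,  1.81554078e-01,  1.60796766e+00,  2.01171936e-05,
        1.35375677e+00, -2.06300520e-01]), 'dq': array([ 0.00043463,  0.00037414,  0.00112867,  0.00075453, -0.00067769,
        0.00012843]), 'joint_efforts': array([-7.97948833e-04, -4.44870222e+01, -3.51335192e+01, -3.97618742e-04,
        9.09355731e-03,  5.02036855e-06]), 'eef_pos': array([ 0.20510722, -0.53692455,  0.40379605]), 'eef_rot': array([-8.42450732e-04,  9.83413329e-01,  1.81376719e-01,  2.99721747e-05]), 'wrist_force': array([ 0.22674806,  0.18132023, -0.17349181]), 'torque': array([ 0.04864547, -0.03619766, -0.05133729]), 'opening': 1.002481537898869}
top [[454.70208182   0.         275.26974739]
 [  0.         454.70208182 207.37385969]
 [  0.           0.           1.        ]] [[ 0.02013957 -0.99964923  0.0171991 ]
 [-0.989935   -0.02234823 -0.13974711]
 [ 0.14008246 -0.01421155 -0.99003785]] [-0.04952791  0.5610291   0.93813569]
side [[504.06966254   0.         290.39140534]
 [  0.         504.06966254 218.63394603]
 [  0.           0.           1.        ]] [[ 0.99796663 -0.06349976 -0.00551168]
 [-0.04905151 -0.70991415 -0.702578  ]
 [ 0.04070071  0.70141976 -0.71158539]] [-0.56604683  0.07771558  1.07874002]
```

View pics/top1.png

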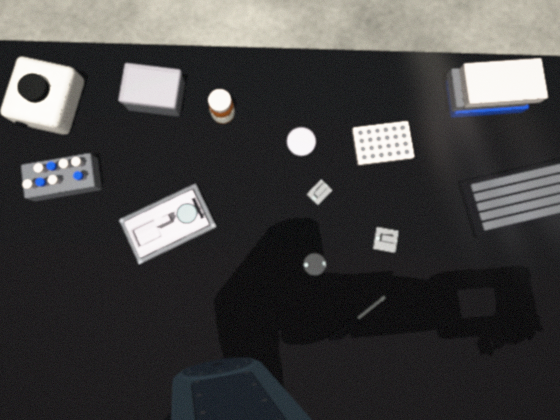

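View pics/side1.png

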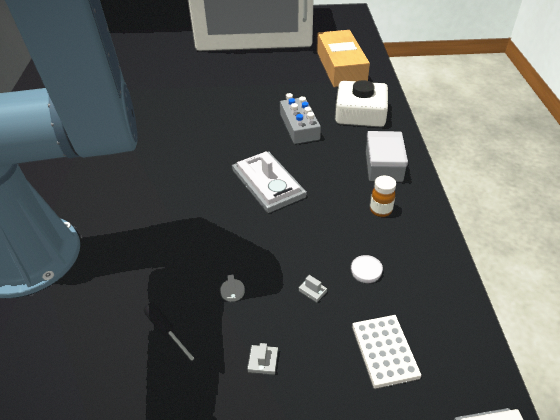

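The top view shows the carrier at about (168,223), with its empty recess at (148,233) and the glass disc at (187,213). The oblong insert is at (319,191), the square one at (386,239) and the round one at (315,264).

```bash
cat > h.py <<'E'
import numpy as np, cv2
from bench import ctrl
from scipy.spatial.transform import Rotation as Rt
def ray(c,uv,z,T=None):
    """pixel(s) -> world on plane z; T=(R_wc,origin)"""
    uv=np.atleast_2d(uv).astype(float)
    d=np.c_[uv,np.ones(len(uv))]@np.linalg.inv(c["intrinsics"]).T
    if T is None: Rw=c["R"].T; o=-Rw@c["t"]
    else: Rw,o=T
    d=d@Rw.T
    return o+d*((z-o[2])/d[:,2])[:,None]
def tool(o):
    w,x,y,z=o["eef_rot"]; return Rt.from_quat([x,y,z,w]),np.array(o["eef_pos"])
def wristT(c,o):
    r,p=tool(o); M=c["tool_from_camera"]; R=r.as_matrix()
    return R@M[:3,:3], R@M[:3,3]+p
def comps(c,T,lo=110,amin=60):
    """bright blobs -> rects"""
    g=cv2.cvtColor(c["pixels"],cv2.COLOR_RGB2GRAY); m=(g>lo).astype(np.uint8)
    return [k for k in cv2.findContours(m,cv2.RETR_EXTERNAL,cv2.CHAIN_APPROX_NONE)[0] if cv2.contourArea(k)>amin]
def rectw(c,k,z,T=None):
    P=ray(c,k[:,0],z,T)[:,:2]; (cx,cy),(w,h),a=cv2.minAreaRect((P*1000).astype(np.float32))
    if w>h: a+=90; w,h=h,w   # a: angle of x(short) axis; long axis = a+90
    return np.array([cx,cy])/1000,w,h,(a+90)%180
def delta(o,xyz,yaw):
    """units: shift in current tool axes (/50mm), yaw turn about tool z in 8deg units; target tool down, tool y at angle yaw(deg, mod 180)"""
    r,p=tool(o); R=r.as_matrix()
    s=R.T@(np.array(xyz)-p)/0.05
    y=R[:,1]; cur=np.degrees(np.arctan2(y[1],y[0]))
    d=(yaw-cur+90)%180-90
    z=np.array([0,0,-1]); tilt=R.T@np.cross(R[:,2],z)
    return "shift",s.round(2),"turn units about tool z",round(-d/8,2),"tilt",(np.degrees(tilt)/8).round(3),"cur yaw",round(cur,1)
E
python3 - <<'E'
from h import *
o=ctrl.get_obs()
t=dict(np.load("top1.npz"))
for k in comps(t,None):
    x,y,w,h=cv2.boundingRect(k)
    if 100<x<420 and 110<y<290:
        for z in (0.012,.03): 
            q=rectw(t,k,z); print((x,y,w,h),z,q[0].round(3),[round(float(v),1) for v in q[1:]])
for n,uv,z in (("rec",(148,233),.03),("disc",(187,213),.03),("fin",(167,218),.06)): print(n,ray(t,uv,z).round(3))
E
```

```text
(373, 227, 26, 26) 0.012 [ 0.5   -0.282] [50.5, 50.7, 80.6]
(373, 227, 26, 26) 0.03 [ 0.499 -0.277] [49.5, 49.8, 80.6]
(119, 184, 97, 80) 0.012 [0.526 0.198] [108.9, 185.5, 117.5]
(119, 184, 97, 80) 0.03 [0.524 0.194] [106.9, 182.2, 117.5]
(307, 180, 25, 25) 0.012 [ 0.603 -0.134] [36.2, 48.2, 136.1]
(307, 180, 25, 25) 0.03 [ 0.6   -0.132] [35.6, 47.4, 136.1]
(287, 127, 29, 29) 0.012 [ 0.719 -0.093] [63.5, 65.4, 0.9]
(287, 127, 29, 29) 0.03 [ 0.714 -0.092] [62.3, 64.3, 0.9]
(352, 121, 63, 44) 0.012 [ 0.721 -0.279] [89.6, 132.3, 98.6]
(352, 121, 63, 44) 0.03 [ 0.715 -0.274] [88.0, 129.9, 98.6]
rec [[0.502 0.234 0.03 ]]
disc [[0.547 0.153 0.03 ]]
fin [[0.532 0.189 0.06 ]]
```

```bash
python3 - <<'E'
from h import *
o=ctrl.get_obs()
print(delta(o,[.603,-.134,.40],46)); print(tool(o)[0].as_matrix().round(3)); c=ctrl.camera("wrist"); print(c["tool_from_camera"].round(3),c["intrinsics"].round(1))
E
```

```text
('shift', array([10.31, -4.69,  0.09]), 'turn units about tool z', np.float64(8.11), 'tilt', array([-0.011, -0.002,  0.   ]), 'cur yaw', np.float64(-69.1))
[[ 0.934  0.357 -0.   ]
 [ 0.357 -0.934  0.002]
 [ 0.    -0.002 -1.   ]]
[[-0.    -0.964 -0.265  0.067]
 [ 1.    -0.    -0.001 -0.001]
 [ 0.001 -0.265  0.964  0.03 ]
 [ 0.     0.     0.     1.   ]] [[319.    0.  275.9]
 [  0.  319.  211.1]
 [  0.    0.    1. ]]
```

Emit:
drive_tool(
  commands=[
    [[0.8,-0.36,0,0,0,0,0],[0.8,-0.36,0,0,0,0,0],[0.8,-0.36,0,0,0,0,0],[0.8,-0.36,0,0,0,0,0],[0.8,-0.36,0,0,0,0,0],[0.8,-0.36,0,0,0,0,0],[0.8,-0.36,0,0,0,0,0],[0.8,-0.36,0,0,0,0,0],[0.8,-0.36,0,0,0,0,0],[0.8,-0.36,0,0,0,0,0]],
  ],
)

```text
time_s: 1.15
eef_pos: [0.5156, -0.2247, 0.4045]
eef_rot: [-0.0, 0.983, 0.181, -0.0]
wrist_force: [0.4, -1.1, 0.5]
opening: 1.003
```

Emit:
drive_tool(
  commands=[
    [[0.77,-0.36,0.2,0,0,0,0],[0.77,-0.36,0.2,0,0,0,0],[0.77,-0.36,0.2,0,0,1,0],[0,0,0.2,0,0,1,0],[0,0,0.2,0,0,1,0],[0,0,0.2,0,0,1,0],[0,0,0.2,0,0,1,0],[0,0,0,0,0,1,0],[0,0,0,0,0,1,0],[0,0,0,0,0,1,0]],
  ],
)

```text
time_s: 2.15
eef_pos: [0.6031, -0.1346, 0.3341]
eef_rot: [-0.0, 0.929, -0.37, -0.001]
wrist_force: [0.3, 0.3, 0.1]
opening: 1.0
```

```bash
cat > look.py <<'E'
import sys
from h import *
def look(name,lo=110):
    o=ctrl.get_obs(); c=ctrl.camera("wrist"); cv2.imwrite(f"pics/{name}.png",c["pixels"][:,:,::-1])
    return o,c,wristT(c,o)
E
python3 - <<'E'
from look import *
o,c,T=look("w1"); print(delta(o,[.603,-.134,.188],46),o["eef_pos"])
for k in comps(c,T,110,400):
    print(cv2.boundingRect(k), rectw(c,k,.012,T), rectw(c,k,.036,T)[0])
E
```

```text
('shift', array([-0.01, -0.01,  2.92]), 'turn units about tool z', np.float64(0.07), 'tilt', array([0.003, 0.007, 0.   ]), 'cur yaw', np.float64(-133.4)) [ 0.60310525 -0.13458733  0.33407561]
(64, 383, 47, 37) (array([0.58009534, 0.18835574]), 50.82030487060547, 53.640647888183594, 46.520503997802734) [0.58595715 0.15806709]
(350, 292, 36, 50) (array([ 0.44275217, -0.11166882]), 29.836042404174805, 57.622352600097656, 160.65337371826172) [ 0.45990738 -0.11728739]
(382, 261, 45, 53) (array([ 0.44626318, -0.16716498]), 17.331350326538086, 71.35869598388672, 168.80191040039062) [ 0.46312961 -0.16822028]
(125, 261, 46, 53) (array([0.62765039, 0.02387416]), 18.195209503173828, 71.30506896972656, 104.30012321472168) [0.62960187 0.00711031]
(260, 171, 36, 49) (array([ 0.6027879, -0.135884 ]), 32.41732406616211, 46.020118713378906, 135.96872329711914) [ 0.60678375 -0.13951147]
(437, 132, 71, 76) (array([ 0.49682199, -0.28296185]), 53.194583892822266, 54.94647216796875, 78.94762420654297) [ 0.50953113 -0.27449551]
(116, 95, 77, 78) (array([ 0.71880981, -0.09402328]), 66.10138702392578, 68.1251220703125, 89.23766326904297) [ 0.7132655  -0.10109274]
(220, 0, 141, 74) (array([ 0.69274518, -0.23495508]), 54.27801513671875, 112.38626098632812, 46.55540084838867) [ 0.68934424 -0.23043623]
```

View pics/w1.png

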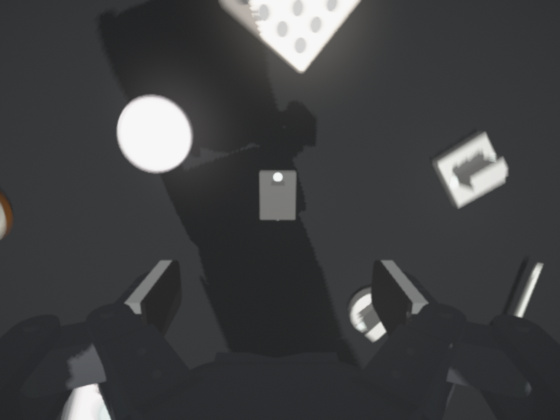

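The insert is at (278,195), square to the jaws and centred to within 1.5 mm. I'll go down and grip it.

Emit:
drive_tool(
  commands=[
    [[0,0,0.6,0,0,0.07,0],[0,0,0.6,0,0,0,0],[0,0,0.6,0,0,0,0],[0,0,0.5,0,0,0,0],[0,0,0.4,0,0,0,0],[0,0,0.2,0,0,0,0],[0,0,0,0,0,0,255],[0,0,0,0,0,0,255],[0,0,0,0,0,0,255],[0,0,0,0,0,0,255]],
  ],
)

```text
time_s: 3.2
eef_pos: [0.6038, -0.1349, 0.1911]
eef_rot: [0.0, 0.928, -0.372, 0.001]
wrist_force: [-0.0, 0.3, 0.3]
opening: 0.328
```

Emit:
drive_tool(
  commands=[
    [[0,0,0,0,0,0,255],[0,0,0,0,0,0,255],[0,0,0,0,0,0,255],[0,0,0,0,0,0,255]],
  ],
)

```text
time_s: 3.6
eef_pos: [0.6038, -0.1349, 0.1908]
eef_rot: [0.0, 0.928, -0.372, 0.001]
wrist_force: [-0.4, -0.1, 6.6]
opening: 0.125
```

Emit:
drive_tool(
  commands=[
    [[0,0,-0.5,0,0,0,255],[0,0,-0.8,0,0,0,255],[0,0,-0.9,0,0,0,255],[0,0,-0.8,0,0,0,255],[0,0,-0.4,0,0,0,255],[0,0,0,0,0,0.8,255],[0,0,0,0,0,0.8,255],[0,0,0,0,0,0.7,255],[0,0,0,0,0,0,255]],
  ],
)

```text
time_s: 4.5
eef_pos: [0.6031, -0.1346, 0.3594]
eef_rot: [0.0, 0.857, -0.516, -0.0]
wrist_force: [0.2, 0.4, -0.1]
opening: 0.126
```

```bash
python3 - <<'E'
from h import *
o=ctrl.get_obs(); print(delta(o,[.4835,.272,.36],27.5),o["eef_pos"],o["opening"],o["wrist_force"])
E
```

```text
('shift', array([-8.31, -1.69, -0.01]), 'turn units about tool z', np.float64(0.05), 'tilt', array([0.003, 0.003, 0.   ]), 'cur yaw', np.float64(-152.1)) [ 0.60305261 -0.13458677  0.35944949] 0.1261750478787384 [ 0.20865782  0.43509334 -0.08730716]
```

Emit:
drive_tool(
  commands=[
    [[-0.8,-0.17,0,0,0,0.05,255],[-0.9,-0.18,0,0,0,0,255],[-0.9,-0.18,0,0,0,0,255],[-0.9,-0.18,0,0,0,0,255],[-0.9,-0.18,0,0,0,0,255],[-0.9,-0.18,0,0,0,0,255],[-0.9,-0.18,0,0,0,0,255],[-0.8,-0.17,0,0,0,0,255],[-0.8,-0.17,0,0,0,0,255],[-0.5,-0.1,0,0,0,0,255]],
  ],
)

```text
time_s: 5.5
eef_pos: [0.4847, 0.2748, 0.3596]
eef_rot: [-0.0, 0.856, -0.516, -0.0]
wrist_force: [0.6, -0.7, -0.7]
opening: 0.124
```

Emit:
drive_tool(
  commands=[
    [[0,0,0,0,0,0,255],[0,0,0,0,0,0,255]],
  ],
)

```text
time_s: 5.7
eef_pos: [0.4857, 0.2725, 0.3594]
eef_rot: [0.0, 0.856, -0.517, 0.0]
wrist_force: [0.1, -1.1, -0.7]
opening: 0.123
```

```bash
python3 - <<'E'
from look import *
o,c,T=look("w2"); np.savez("w2.npz",R=T[0],o=T[1],**c)
print(o["eef_pos"],delta(o,[.502,.237,.36],27.5))
E
```

```text
[0.4857471  0.27254415 0.35943759] ('shift', array([ 0.78,  0.04, -0.01]), 'turn units about tool z', np.float64(0.03), 'tilt', array([ 0.004, -0.003, -0.   ]), 'cur yaw', np.float64(-152.3))
```

View pics/w2.png

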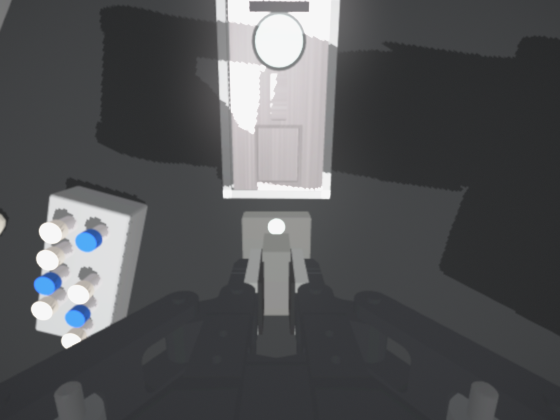

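The insert is held straight. The recess outline runs from about (258,124) to (300,183) in shadow, so I'll enlarge that area.

```bash
python3 - <<'E'
from h import *
c=np.load("w2.npz"); g=c["pixels"][60:270,210:350]
g=cv2.convertScaleAbs(cv2.cvtColor(g,cv2.COLOR_RGB2GRAY),alpha=1.6,beta=-60)
g=cv2.resize(g,None,fx=2.8,fy=2.8,interpolation=cv2.INTER_CUBIC)
cv2.imwrite("pics/w2c.png",g); print(g.shape)
d=c["depth"]; T=(c["R"],c["o"])
for u in (240,279,315): print(u,[round(float(v),4) for v in d[90:235:6,u]])
E
```

```text
(588, 392)
240 [0.281, 0.281, 0.2822, 0.2851, 0.2851, 0.2877, 0.2889, 0.2899, 0.2907, 0.2927, 0.2946, 0.296, 0.2978, 0.2988, 0.3004, 0.3013, 0.3029, 0.3176, 0.3183, 0.3388, 0.3398, 0.3405, 0.3434, 0.3461, 0.3477]
279 [0.2376, 0.2383, 0.2406, 0.2419, 0.2418, 0.2567, 0.2893, 0.3007, 0.3022, 0.3051, 0.3051, 0.3073, 0.3095, 0.31, 0.3118, 0.3139, 0.3046, 0.3167, 0.3192, 0.3395, 0.3397, 0.1576, 0.1555, 0.1552, 0.1551]
315 [0.28, 0.2824, 0.2842, 0.2836, 0.2857, 0.287, 0.2892, 0.2892, 0.2922, 0.2938, 0.2947, 0.2957, 0.2971, 0.2982, 0.3003, 0.3018, 0.3021, 0.317, 0.3192, 0.3386, 0.341, 0.3424, 0.3443, 0.3446, 0.3484]
```

View pics/w2c.png

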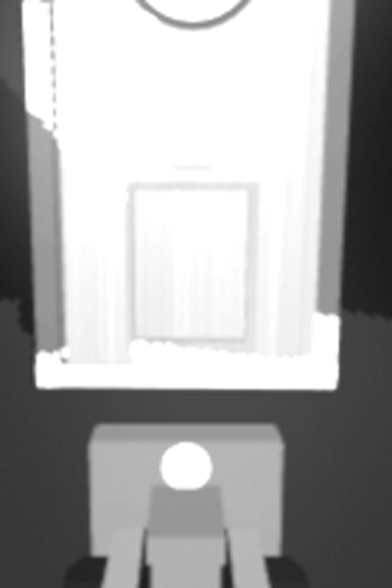

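The crop shows the recess clearly, from about (257,126) to (301,182) in the full picture. The depth map separates plate, recess and fin, so I'll measure from that, along with the held insert.

```bash
cat > cloud.py <<'E'
from h import *
def cloud(c,T):
    d=c["depth"]; v,u=np.indices(d.shape); k=np.linalg.inv(c["intrinsics"])
    p=np.stack([u,v,np.ones_like(u)],-1)@k.T*d[...,None]
    return p@T[0].T+T[1]
E
python3 - <<'E'
from cloud import *
c=np.load("w2.npz"); T=(c["R"],c["o"]); P=cloud(c,T)
yaw=np.radians(-152.3); ex=np.array([np.cos(yaw+np.pi/2),np.sin(yaw+np.pi/2)]); ey=np.array([np.cos(yaw),np.sin(yaw)])
tcp=c["o"]*0+[.4857,.2725,.3594]
roi=np.zeros(P.shape[:2],bool); roi[0:205,215:345]=1
ok=c["depth"]>0
def rep(n,lo,hi,r):
    m=(r&ok&(P[...,2]>lo)&(P[...,2]<hi)).astype(np.uint8); m=cv2.morphologyEx(m,cv2.MORPH_OPEN,np.ones((3,3)))
    q=P[m>0]; a=(q[:,:2]-tcp[:2])@ex; b=(q[:,:2]-tcp[:2])@ey
    k=max(cv2.findContours(m,0,1)[0],key=cv2.contourArea)
    print(n,len(q),"z",np.median(q[:,2]).round(4),"toolx",np.percentile(a,[1,50,99]).round(4),"tooly",np.percentile(b,[1,50,99]).round(4))
    return q
r2=roi.copy(); r2[:,:]=0; r2[110:188,250:308]=1
rep("plate",.026,.034,roi); q=rep("recess floor",.012,.023,r2); rep("fin top",.07,.08,roi)
r=cv2.minAreaRect((q[:,:2]*1000).astype(np.float32)); print(r)
# sharp edges from pixels on z=.03
for uv in [(257,126),(301,126),(258,182),(300,182)]:
    w=ray(c,uv,.03,T)[0,:2]-tcp[:2]; print(uv,(w@ex).round(4),(w@ey).round(4))
# plate edges & insert held
for r in (100,120,150,170):
    row=P[r,200:360]; m=np.abs(row[:,2]-.03)<.004; y=(row[m][:,:2]-tcp[:2])@ey; print(r,y.min().round(4),y.max().round(4),len(y))
ri=np.zeros_like(roi); ri[212:262,238:318]=1; rep("insert block",.15,.185,ri); rep("rib",.186,.21,ri)
E
```

```text
plate 15206 z 0.0308 toolx [0.0061 0.1052 0.1631] tooly [-0.0396  0.0019  0.043 ]
recess floor 2097 z 0.0188 toolx [0.0118 0.0369 0.0611] tooly [-0.0172  0.0013  0.0203]
fin top 705 z 0.0767 toolx [0.0694 0.0853 0.1005] tooly [-0.0036  0.0017  0.0077]
((501.258544921875, 239.7496795654297), (38.069068908691406, 49.77415466308594), 27.65159797668457)
(257, 126) 0.0639 -0.017
(301, 126) 0.0639 0.0229
(258, 182) 0.0125 -0.0168
(300, 182) 0.0125 0.0231
100 -0.0395 0.0439 79
120 -0.0399 0.0435 79
150 -0.0404 0.0426 50
170 -0.0399 0.0425 50
insert block 2328 z 0.1812 toolx [0.0016 0.0167 0.0226] tooly [-0.0167  0.0001  0.0166]
rib 1049 z 0.2 toolx [0.0057 0.0126 0.0148] tooly [-0.0154 -0.0003  0.0137]
```

Measurements agree: the recess centre is 37 mm along tool x and 1.5 mm along tool y, and the yaw matches to 0.1°. I'll move over it and down.

Emit:
drive_tool(
  commands=[
    [[0.3,0.03,0,0,0,0,255],[0.3,0,0,0,0,0,255],[0.15,0,0.3,0,0,0,255],[0,0,0.5,0,0,0,255],[0,0,0.5,0,0,0,255],[0,0,0.5,0,0,0,255],[0,0,0.4,0,0,0,255],[0,0,0.3,0,0,0,255],[0,0,0,0,0,0,255],[0,0,0,0,0,0,255]],
  ],
)

```text
time_s: 6.75
eef_pos: [0.5023, 0.2379, 0.2346]
eef_rot: [0.0, 0.855, -0.519, -0.0]
wrist_force: [0.1, 0.5, -0.1]
opening: 0.122
```

```bash
python3 - <<'E'
from h import *
o=ctrl.get_obs(); print(delta(o,[.5012,.2398,.209],27.65),o["eef_pos"],o["wrist_force"])
E
```

```text
('shift', array([-0.04,  0.  ,  0.51]), 'turn units about tool z', np.float64(-0.02), 'tilt', array([0.002, 0.001, 0.   ]), 'cur yaw', np.float64(-152.5)) [0.50234797 0.23788726 0.23461208] [ 0.11709455  0.5497358  -0.11994029]
```

Emit:
drive_tool(
  commands=[
    [[-0.02,0,0.15,0,0,0,255],[0,0,0.15,0,0,0,255],[0,0,0.1,0,0,0,255],[0,0,0.05,0,0,0,255],[0,0,0,0,0,0,255]],
  ],
)

```text
time_s: 7.25
eef_pos: [0.5013, 0.2393, 0.2117]
eef_rot: [0.0, 0.855, -0.518, -0.0]
wrist_force: [0.3, -0.2, -1.1]
opening: 0.127
```

Emit:
drive_tool(
  commands=[
    [[0,0,0.04,0,0,0,255],[0,0,0.02,0,0,0,255],[0,0,0,0,0,0,255]],
  ],
)

```text
time_s: 7.55
eef_pos: [0.5015, 0.2393, 0.2092]
eef_rot: [0.0, 0.855, -0.518, -0.0]
wrist_force: [0.4, 0.6, -0.6]
opening: 0.121
```

Emit:
drive_tool(
  commands=[
    [[0,0,0.02,0,0,0,255],[0,0,0,0,0,0,255],[0,0,0,0,0,0,255]],
  ],
)

```text
time_s: 7.85
eef_pos: [0.5017, 0.2393, 0.2088]
eef_rot: [-0.0, 0.855, -0.518, 0.0]
wrist_force: [-1.9, 0.5, 5.5]
opening: 0.125
```

Emit:
drive_tool(
  commands=[
    [[0,0,0.02,0,0,0,255],[0,0,0,0,0,0,255],[0,0,0,0,0,0,255]],
  ],
)

```text
time_s: 8.15
eef_pos: [0.5017, 0.2394, 0.2088]
eef_rot: [-0.0, 0.855, -0.518, 0.0]
wrist_force: [-6.1, -1.8, 14.5]
opening: 0.122
```

Emit:
drive_tool(
  commands=[
    [[0,0,-0.02,0,0,0,255],[0,0,-0.01,0,0,0,0],[0,0,0,0,0,0,0],[0,0,0,0,0,0,0],[0,0,0,0,0,0,0],[0,0,-0.3,0,0,0,0],[0,0,-0.6,0,0,0,0],[-0.2,0,-0.6,0,0,0,0],[-0.2,0,-0.5,0,0,0,0],[0,0,0,0,0,0,0]],
  ],
)

```text
time_s: 9.15
eef_pos: [0.4934, 0.2582, 0.314]
eef_rot: [-0.003, 0.855, -0.518, 0.003]
wrist_force: [0.3, -0.5, -0.3]
opening: 1.0
```

Emit:
drive_tool(
  commands=[
    [[0,0,0,0,0,0,0],[0,0,0,0,0,0,0]],
  ],
)

```text
time_s: 9.35
eef_pos: [0.4919, 0.2567, 0.3081]
eef_rot: [0.001, 0.855, -0.518, -0.0]
wrist_force: [-1.2, -0.1, 0.7]
opening: 0.999
```

```bash
python3 - <<'E'
from look import *
from cloud import cloud
o,c,T=look("w3"); P=cloud(c,T); ok=c["depth"]>0
cv2.imwrite("pics/w3.png",cv2.convertScaleAbs(c["pixels"][:,:,::-1],alpha=1.3))
r,p=tool(o); R=r.as_matrix(); A=(P-p)@R
print(p,o["wrist_force"],o["opening"])
near=(np.abs(A[...,1])<.03)&(A[...,0]>-.03)&ok
def rep(n,m):
    q=A[m]; w=P[m]
    print(n,len(q),"z",np.median(w[:,2]).round(4),np.percentile(w[:,2],[5,95]).round(4),"toolx",np.percentile(q[:,0],[1,99]).round(4),"y",np.percentile(q[:,1],[1,99]).round(4))
    rc=cv2.minAreaRect((w[:,:2]*1000).astype(np.float32)); print("  rect",[np.round(v,1) for v in rc])
fin=near&(P[...,2]>.07)&(P[...,2]<.082)&(A[...,0]<.15); rep("fin",fin)
rib=near&(P[...,2]>.05)&(P[...,2]<.059)&(A[...,0]<.05); rep("rib",rib)
f=A[fin][:,0].mean()
blk=near&(A[...,0]<f-.032)&(A[...,0]>f-.069)&(np.abs(A[...,1]-A[fin][:,1].mean())<.016)&(P[...,2]<.04)&(P[...,2]>.01); rep("blk",blk)
pl=ok&(np.abs(A[...,1]-A[fin][:,1].mean())<.040)&(np.abs(A[...,1]-A[fin][:,1].mean())>.022)&(A[...,0]<f-.03)&(A[...,0]>f-.07)&(P[...,2]<.04)&(P[...,2]>.02);rep("plate",pl)
for n,m in(("blk",blk),("pl",pl)):
    q=A[m]; k=np.linalg.lstsq(np.c_[q[:,:2],np.ones(len(q))],P[m][:,2],rcond=None)[0]; print(n,"slopes",k[:2].round(3))
w=P[fin].mean(0); print("fin",w, delta(o,[w[0],w[1],.215],27.6))
E
```

```text
[0.49193321 0.2566857  0.30805856] [-1.15336276 -0.14157428  0.71866633] 0.9986985376319932
fin 1076 z 0.0767 [0.0756 0.0779] toolx [0.0527 0.0841] y [-0.0066  0.005 ]
  rect [array([524. , 196.3]), array([11.6, 31.6]), np.float64(27.8)]
rib 729 z 0.0548 [0.0537 0.0559] toolx [0.0042 0.0341] y [-0.0071  0.0044]
  rect [array([501.6, 240.2]), array([11.6, 30.3]), np.float64(27.4)]
blk 1182 z 0.0308 [0.0297 0.0321] toolx [0.0002 0.0367] y [-0.0165  0.0151]
  rect [array([500.6, 240.7]), array([32., 37.]), np.float64(27.5)]
plate 2276 z 0.0308 [0.0297 0.0319] toolx [-0.0009  0.0382] y [-0.0404  0.0389]
  rect [array([500.8, 240.4]), array([80. , 39.5]), np.float64(27.5)]
blk slopes [ 0.008 -0.001]
pl slopes [0.002 0.   ]
fin [0.52402582 0.19597581 0.07673733] ('shift', array([ 1.37, -0.01,  1.86]), 'turn units about tool z', np.float64(-0.01), 'tilt', array([0.01 , 0.001, 0.   ]), 'cur yaw', np.float64(-152.5))
```

View pics/w3.png

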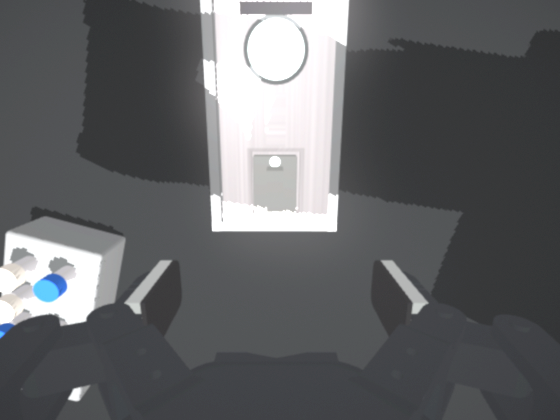

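The insert is home: block and plate tops are both at z 0.0308. The fin is at (0.524, 0.196). I'll go over it, down, and close.

Emit:
drive_tool(
  commands=[
    [[0.5,-0.01,0,0,0,0,0],[0.5,0,0,0,0,0,0],[0.37,0,0.1,0,0,0,0],[0,0,0.3,0,0,0,0],[0,0,0.5,0,0,0,0],[0,0,0.5,0,0,0,0],[0,0,0.3,0,0,0,0],[0,0,0.2,0,0,0,0],[0,0,0.06,0,0,0,0],[0,0,0,0,0,0,0]],
  ],
)

```text
time_s: 10.4
eef_pos: [0.5245, 0.1967, 0.2106]
eef_rot: [0.0, 0.855, -0.518, -0.0]
wrist_force: [0.6, 0.2, 0.3]
opening: 0.994
```

```bash
python3 - <<'E'
from h import *
o=ctrl.get_obs(); print(delta(o,[.524,.1962,.21],27.6),o["eef_pos"],o["wrist_force"])
E
```

```text
('shift', array([0.  , 0.01, 0.01]), 'turn units about tool z', np.float64(-0.01), 'tilt', array([ 0.002,  0.001, -0.   ]), 'cur yaw', np.float64(-152.4)) [0.52445252 0.19668401 0.21058212] [0.5584368  0.19889932 0.30018277]
```

Emit:
drive_tool(
  commands=[
    [[0,0,0,0,0,0,255],[0,0,0,0,0,0,255],[0,0,0,0,0,0,255],[0,0,0,0,0,0,255],[0,0,0,0,0,0,255],[0,0,0,0,0,0,255],[0,0,0,0,0,0,255],[0,0,0,0,0,0,255]],
  ],
)

```text
time_s: 11.2
eef_pos: [0.5246, 0.1965, 0.2111]
eef_rot: [-0.0, 0.855, -0.518, 0.0]
wrist_force: [-0.3, -0.1, 5.0]
opening: 0.137
```

Emit:
drive_tool(
  commands=[
    [[0,0,-0.05,0,0,0,255],[0,0,-0.1,0,0,0,255],[0,0,-0.15,0,0,0,255],[0,0,-0.1,0,0,0,255],[0,0,0,0,0,0,255],[0,0,0,0,0,0,255]],
  ],
)

```text
time_s: 11.8
eef_pos: [0.5245, 0.1965, 0.2309]
eef_rot: [-0.0, 0.855, -0.518, 0.0]
wrist_force: [0.3, 0.1, -4.4]
opening: 0.134
```

```bash
cat > chk.py <<'E'
from look import *
from cloud import cloud
def chk(name):
    o,c,T=look(name); P=cloud(c,T); ok=c["depth"]>0; r,p=tool(o); A=(P-p)@r.as_matrix()
    print(p.round(4),o["wrist_force"].round(2),np.round(o["opening"],3),"dq",np.abs(o["dq"]).max().round(4))
    # held: plate ahead of gripper at tool z ~ .178-.185
    m=ok&(A[...,2]>.165)&(A[...,2]<.20)&(np.abs(A[...,1])<.038)&(A[...,0]>.02)&(A[...,0]<.08)
    q=A[m]; k=np.linalg.lstsq(np.c_[q[:,:2],np.ones(len(q))],q[:,2],rcond=None)[0]; print("plate (disc end)",len(q),k.round(4))
chk("w4")
E
python3 chk.py
```

```text
[0.5245 0.1965 0.2309] [ 0.26  0.09 -4.39] 0.134 dq 0.0074
plate (disc end) 20979 [-4.400e-03  1.000e-04  1.803e-01]
```

The carrier is held at −4.4 N and level, with a slope of 0.004. Lifting another 80 mm.

Emit:
drive_tool(
  commands=[
    [[0,0,-0.1,0,0,0,255],[0,0,-0.2,0,0,0,255],[0,0,-0.25,0,0,0,255],[0,0,-0.25,0,0,0,255],[0,0,-0.25,0,0,0,255],[0,0,-0.25,0,0,0,255],[0,0,-0.2,0,0,0,255],[0,0,-0.1,0,0,0,255],[0,0,0,0,0,0,255],[0,0,0,0,0,0,255]],
  ],
)

```text
time_s: 12.85
eef_pos: [0.5242, 0.1964, 0.3103]
eef_rot: [0.0, 0.855, -0.518, -0.0]
wrist_force: [-0.0, -0.3, -5.1]
opening: 0.134
```

Emit:
drive_tool(
  commands=[
    [[0,0,0,0,0,0,255],[0,0,0,0,0,0,255],[0,0,0,0,0,0,255],[0,0,0,0,0,0,255],[0,0,0,0,0,0,255],[0,0,0,0,0,0,255],[0,0,0,0,0,0,255],[0,0,0,0,0,0,255]],
  ],
)

```text
time_s: 13.65
eef_pos: [0.5244, 0.1965, 0.3107]
eef_rot: [-0.0, 0.855, -0.518, 0.0]
wrist_force: [0.5, -0.2, -4.8]
opening: 0.128
```

```bash
python3 chk.py; sed -i 's/chk("w4")/chk("w5")/' chk.py; python3 chk.py; python3 - <<'E'
from cloud import *
c=ctrl.camera("side"); g=c["pixels"][100:280,200:360,::-1]
cv2.imwrite("pics/s2.png",cv2.resize(g,None,fx=3,fy=3,interpolation=cv2.INTER_CUBIC))
P=cloud(c,(c["R"].T,-c["R"].T@c["t"])); D=P[...,:2]-[.5245,.1965]; a=np.radians(117.6)
l=D@[np.cos(a),np.sin(a)]; s=D@[np.sin(a),-np.cos(a)]
for n,lo,hi,w in (("insert block",.03,.066,(.009,.016)),("plate beside",.03,.066,(.025,.04)),("disc end",-.075,-.03,(0,.04))):
    m=(l>lo)&(l<hi)&(np.abs(s)>w[0])&(np.abs(s)<w[1])&(P[...,2]>.1)&(P[...,2]<.15)&(c["depth"]>0); print(n,m.sum(),np.percentile(P[m][:,2],[10,50,90]).round(4) if m.any() else None)
E
```

```text
[0.5244 0.1965 0.3107] [ 0.49 -0.22 -4.81] 0.128 dq 0.0011
plate (disc end) 20966 [-0.0051 -0.0003  0.1804]
[0.5244 0.1965 0.3107] [ 0.74 -0.79 -5.17] 0.125 dq 0.0014
plate (disc end) 20953 [-0.005  -0.0005  0.1804]
insert block 32 [0.126  0.1284 0.1304]
plate beside 60 [0.1275 0.1287 0.1303]
disc end 453 [0.1276 0.1294 0.131 ]
```

View pics/s2.png

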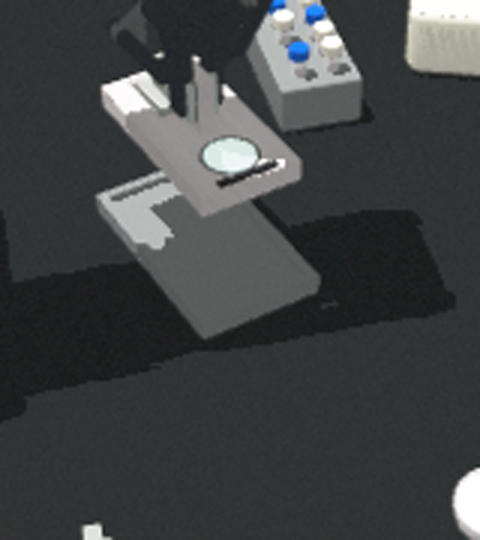

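The carrier is level in the air, about 100 mm above the cradle. The insert's block and the plate beside it read 0.1284 and 0.1287 m, so it is flush. The plate slope stayed the same over successive readings. Handing in.

```bash
python3 -c "
from bench import ctrl
print(ctrl.hand_in())"
```

```text
the job is handed in; nothing more can be done
None
```

I put the oblong insert into the carrier's recess and pressed it home. I then lifted the carrier by its fin and handed the job in while still holding it in the air. The hand-in gives no verdict.

- **Insert:** I pressed it down with about 14.5 N. Afterwards its block and the plate both measured z = 0.0308 m, so it is flush.
- **Lift:** the carrier went straight up about 100 mm, and the grip carries about 5 N. The plate is level to about 0.005 rad. In the air, the side camera put the insert block at 0.1284 m and the plate beside it at 0.1287 m.
- **Steadiness:** joint speeds were under 0.002 rad/s and the tilt did not change between readings. The grip was fixed at 60 N, slightly above the suggested 20 to 50 N, but I saw no trembling.
- **Time and checks:** the robot's clock was at about 14 s of the 61 s allowed. No check failed or disagreed. The arm never came near the other objects, but I did not re-measure their positions.

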